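Find the high side of a bent mast tube on the bench centres

ROBOT

A 7-joint arm with a two-finger parallel gripper is mounted at the origin on the work surface. World frame = base frame: x ahead of the robot, y to its left, z up, the work surface at z = 0. Lengths are in m, angles in rad, forces in N, time in s.
With the tool pointing down it reaches from about 0.35 to 0.9 m from the base axis. Payload 7.2 kg.
Tool frame: the origin (TCP) lies on the mounting face of the last link; the fingertips stand 182 mm ahead of it and the grasp point (between the pads) lies 163 mm ahead of it; z points along the fingers, y is the line along which they close (so a half turn about z gives the same grasp; the last joint's range is limited). The gripper opens to 88 mm and grips with 3 to 60 N. Pads are 20 mm wide; open, the fingers measure 115 mm over their backs; the gripper's body (75 mm by 178 mm) begins 61 mm behind the grasp point.
Start: joints at [1.199, 0.411, -0.013, 1.596, 0.006, 1.134, -0.082], TCP at [0.187, -0.596, 0.405] pointing down, gripper open.
Joint ranges: [-2.95, 2.95], [-0.29, 1.99], [-1.47, 1.44], [0.14, 2.54], [-1.03, 4.17], [0.13, 1.85], [-2.86, 2.86]. Speed limits (rad/s): [2.39, 2.39, 3.01, 3.01, 3.14, 3.14, 3.14].

INTERFACE

Orientations are given as a unit quaternion [w, x, y, z].
In Python, from workcell import arm, cams gives the robot as it stands. Calls block until the motion is done:
- arm.move_pose(position, orientation): joint-space move of the TCP to a pose.
- arm.servo_line(position, velocity=0.15, frame=None, force_limit=None): straight line of the TCP; frame=None keeps the orientation; velocity is the mean speed in m/s. With force_limit (N) it stops when the force on the tool has changed by that much, and returns True; else False.
- arm.set_joints(angles): joint-space move.
- arm.move_gripper(opening): opening from 0.0 (shut) to 1.0 (fully open); the grip force is fixed at half the most; returns when the fingers have stopped.
- arm.hold(seconds).
- arm.solve_ik(position, orientation): joint angles nearest the present ones, or None.
- arm.read_state(): the state.
- cams.snapshot(name): name is "scene" or "top" or "wrist"; returns (picture, depth): 420x560x3 uint8, blue, green, red; 420x560 float32, m along the optical axis (not along the pixel's ray), 0 where there is no reading.
- cams.camera_params(name): a dict with "mtx" (3x3 intrinsics, pixels), "eye" and "attitude" of the camera in the world. Camera axes: x right, y down, z forward; pixel columns grow to the right and rows downward; lengths in m; the calibration is good to about 2 mm. A picture is of the moment at which its call begins: read the wrist's pose just before it. camera_params takes no time and is no camera call; for the wrist camera it gives the pose at the moment of the call.
A pose or a line that the arm cannot do raises arm.IKError and nothing moves.
- arm.finish_job(): hands the job in; it is judged then, once.
The state is a dict: "time": time; "joints": joint angles; "qd": joint speeds; "joint_torque": joint torques, N m; "tool_pos": TCP position; "orientation": TCP orientation; "ft_force": force on the tool from outside, world axes, zero at the start; "ft_torque": the same for the moment, N m; "grip_width": opening from 0.0 (shut) to 1.0 (fully open); "gripper_force": force on a finger pad.
Only numpy, scipy, OpenCV 4.12 (cv2) and the standard library are available. Lean on these libraries where they do the work, as an engineer would, in place of code of your own. Each camera call takes 0.05 s, during which the arm holds its last target. There are 200 camera calls.

TASK

This antenna-mast tube is bent. Turn it round on the bench centres by the ears of its guy plate and watch the dial gauge until it has stood at its lowest and at its highest reading; finish at the highest and leave the tube resting there, high side up under the plunger, ready to be pressed straight. Keep off the gauge and its stand, and leave the microphone, the spanner and the tape roll where they lie.

Things in the scene. Friction and masses are not known exactly. Their poses are not given: they have to be found in the camera images.
- bench: Bench centres, fixed: grey bed 85 x 500 mm (x, y), 28 mm high, a headstock at each end (y = -212 and, with handwheel, +212 mm; 60 mm long in y at the foot, 44 mm above; top at 176 mm). Origin: middle of the bed's underside, on the table; z up; y along the line of centres, which lies at x = 0, z = 150 mm.
- axis_mid (a point): Fixed point on the line of centres, middle of the bench. Here hangs the aluminium tube, 28 mm thick, 330 mm long. It turns about y endlessly either way, with stiff friction (about 0.09 N m), so it stays where left. Its middle is bowed 6 mm to one side, so its top under the gauge rises and falls once a turn like a cosine, 12 mm in all. The bow has no fixed relation to the ears.
- guy_plate: Steel guy plate clamped fast to the tube, turning with it, 100 mm from the bench's middle towards -y. Hub 48 mm across, 26 mm long. Three flat ears 120 degrees apart, 28 mm wide, 8 mm thick (along y), reaching 92 mm from the axis, a 13 mm hole at 78 mm. Origin: on the line of centres at the ears' mid-thickness, the plane y = 0; ear 0 points along +z. 70 mm or more are clear each side of the ears.
- ear0 (a point): Middle of ear 0, 55 mm from the axis: the place to take it when it is in the upper half, across its faces (along the bench's y) from above, and to lead it round the axis; it pivots between the fingers and may creep a little in them. Or push its edge. 37 mm of ear stand beyond this point.
- ear1 (a point): The same on ear 1, 120 degrees further round (positive about the plate's y, that is +z towards +x).
- ear2 (a point): The same on ear 2, 240 degrees further round.
- gauge: Dial gauge, 75 mm across, over the tube near the bench's middle, dial up, plunger straight down on the tube. A rod along +x holds it on a 14 mm column at x = 85 mm, top 300 mm over the table. Origin: on the plunger's axis, at the tip when fully out. Clamped at another height each time, so the lowest and highest readings are not known beforehand. Do not touch.
- dial (a point): Centre of the white dial, 86 mm above the gauge's origin. The black needle turns clockwise seen from above as the plunger goes in, one turn for 25 mm; at 0 its long end points along the gauge's +x (to the rod). 25 marks, one per mm.
- plunger (a joint): Travel of the gauge's sprung plunger in m: 0 fully out (down), grows as the tube pushes it up, at most 0.030. It rests on the tube with 1 to 3 N.
- plunger_tip (a point): Lowest point of the plunger's ball tip, where it rests on the top of the tube.
- stand: Stand of the gauge, fixed: a blue foot 50 x 60 x 55 mm on the table beyond the bed, and the column. Origin: middle of the foot's underside. Do not touch.
- microphone: Black hand microphone lying on the table, 110 x 62 x 28 mm. Bystander. Origin: middle of its underside.
- spanner: Steel spanner, 180 mm long, lying flat on the table along its x. Bystander. Origin: middle of its underside.
- tape: Black roll of tape lying flat, 68 mm across, 19 mm high. Bystander. Origin: middle of its underside.

How it is judged:
By the outcome, as a careful person would: the job done as asked, in the order asked, and still so for the second after the job is handed in, with the robot touching nothing.
It also fails if it takes over 72 s, if anything falls off the work surface, if the arm or the gripper's body presses on something with over 40 N, if the wrist force passes 120 N, or if a joint passes its speed limit or range.

## Working session

There is one attempt and no reset: what is moved stays moved. The work goes in short steps, each a Python script; the robot and the scene stay as the last script left them, time stands still between calls to the robot, and variables do not carry over. Pictures are saved under pics/ and viewed, at most 10 in all, crops included, and the job is handed in when it is done.

```bash
ls; mkdir -p pics; python3 - <<'E'
from workcell import arm,cams
import cv2,numpy as np
for n in("scene","top"):
    p,d=cams.snapshot(n); cv2.imwrite(f"pics/{n}0.png",p); np.save(f"pics/{n}0.npy",d)
    c=cams.camera_params(n); print(n,c)
s=arm.read_state();print(s['time'],s['orientation'],s['ft_force'])
E
```

```text
pics
scene {'mtx': array([[525.71941869,   0.        , 279.14260147],
       [  0.        , 525.71941869, 204.68447974],
       [  0.        ,   0.        ,   1.        ]]), 'eye': array([ 0.93756167, -0.65886505,  1.03741425]), 'attitude': array([-0.34775241,  0.90056632,  0.24643313, -0.08555281])}
top {'mtx': array([[458.31017593,   0.        , 286.6600075 ],
       [  0.        , 458.31017593, 209.05853381],
       [  0.        ,   0.        ,   1.        ]]), 'eye': array([0.44173933, 0.01068266, 1.04420374]), 'attitude': array([-0.06049005,  0.71355497, -0.69676787,  0.04116775])}
0.1 [-6.49786354e-04  9.88485663e-01  1.51313081e-01 -1.53337719e-04] [-0.42906483  0.0798073   0.21170012]
```

View pics/scene0.png

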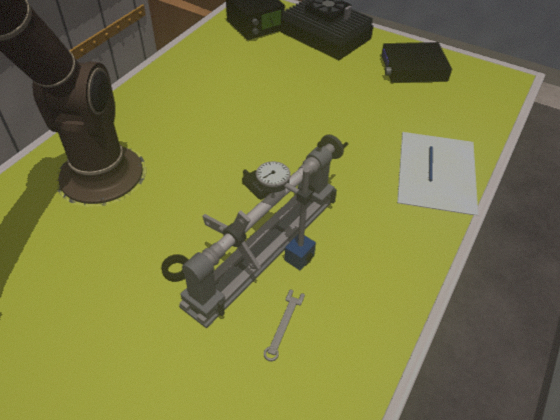

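View pics/top0.png

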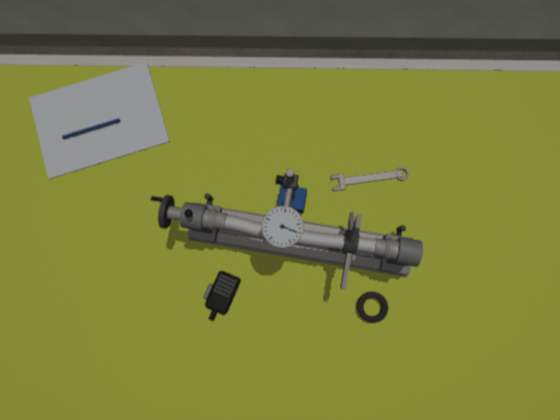

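```bash
cat > h.py <<'E'
import numpy as np,cv2
from scipy.spatial.transform import Rotation as R
from workcell import arm,cams
def RQ(q): return R.from_quat([q[1],q[2],q[3],q[0]])
def cloud(d,c):
    v,u=np.mgrid[:d.shape[0],:d.shape[1]]; K=c['mtx']
    P=np.dstack([(u-K[0,2])/K[0,0]*d,(v-K[1,2])/K[1,1]*d,d])
    return RQ(c['attitude']).apply(P.reshape(-1,3)).reshape(P.shape)+c['eye']
def ray_z(px,z,c):
    K=c['mtx']; r=RQ(c['attitude']).apply([(px[0]-K[0,2])/K[0,0],(px[1]-K[1,2])/K[1,1],1])
    return c['eye']+r*(z-c['eye'][2])/r[2]
def proj(P,c):
    p=RQ(c['attitude']).inv().apply(np.atleast_2d(P)-c['eye']); K=c['mtx']
    return p[:,:2]/p[:,2:]*K[0,0]+K[:2,2]
E
python3 - <<'E'
from h import *
t=cv2.imread('pics/top0.png');s=cv2.imread('pics/scene0.png')
a=cv2.resize(t[165:295,150:430],None,fx=2.8,fy=2.8,interpolation=2)
b=cv2.resize(s[130:320,160:350][:85*0+190],None,fx=1.2,fy=1.2)
cv2.imwrite('pics/a.png',a)
cv2.imwrite('pics/b.png',cv2.resize(s[125:325,150:360],None,fx=2.9,fy=2.9,interpolation=2))
c=cams.camera_params('top');P=cloud(np.load('pics/top0.npy'),c)
for v in range(195,290,6): print(v,' '.join('%4d'%(1000*P[v,u,2]) for u in range(156,430,8)))
E
```

```text
195    1    1   -1   -2    1    0   72    0   -2   -1    2    0    1   -2    1   -3   52  122   53    0   -1    1    0    1    2    1    3    1    3    0    0    1    0   -1    3
201  150  179  146   -1    0   -1    0   32   -1    0    0   -1    2   -1   -3    0  224   54   54    2    0   -1   -2    0   -2    2    2    0    0   -2   -1   -5    0   -1   -2
207    0  184  159   -2  169  167  164   53   48    0   -1   -4   -2    1   -2  237  235   54   56    1    0    0    0    0    2    0   -1   -1    0   -1    1    2    0    1    0
213   -1  179  162  174  204  175  165  165  156   26   27    7   11    2  235  235  235  239   10   -3    0   -2    0    0   -1    0   -1    1    0    3   -1   -1    0   -1    2
219    0  170  151  172  170  171  167  168  167  164  159  154   27   26  237  235  238  237  237   -5    0   -1   -4    0   -1  234    0    4    0    0    0    0    3    1    0
225   -2  165   -1  161  166  170  160  163  160  162  161  160  157  154  235  239  238  239  238   27   28   13    2    3   98  237   -2    1    0    3    0    0    0   -1    0
231    0    0   -2    1   
[... 1063 characters left out ...]
 -1   -2    0    0   -3    0   -4   -4   -2   -2    1   -2   -1    0   -1   -3    2    0    0    0    0    0  155   12   15   27   44   53   52   49    0    2    0
273    1    0    0    1   -2   -1   -3   -2   22    9    0   -1    0    0   -1    1    0    1   -3    1    0    2    0   -5   -2    0    0    0    1   11   48   53    0    1   -2
279    3    0    0    0   -1   -1   -2    0   23   28   22   -2    0    0   -3    1   -2    0    0    0    1   -2    0   -2   -1   -1    0    1    1    0   -1    3    1   -1   -1
285   -1   -2   -1   -3    1    0   -2   15   26   28   25    0    2   -1    3    0    0   -1    0    0    0    0    0    0    0    0    2   -5    0   -2   -2    1   -2   -2    0
```

View pics/a.png

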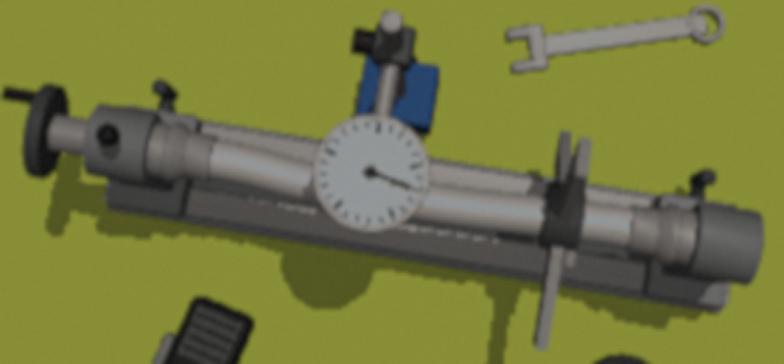

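View pics/b.png

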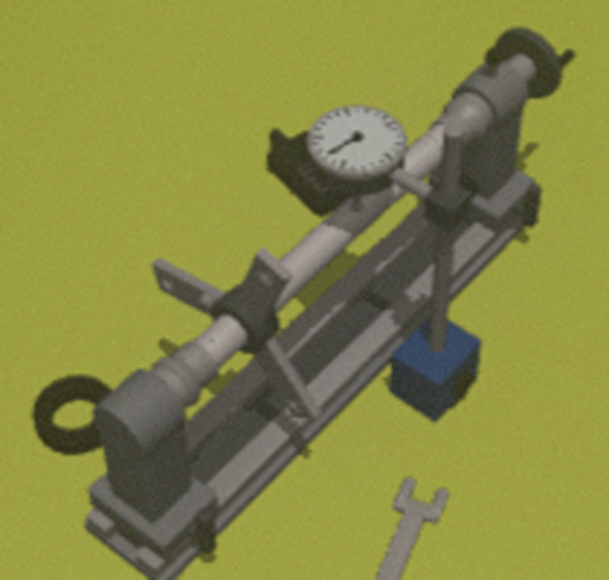

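```bash
cat > fit.py <<'E'
from h import *
from scipy.optimize import least_squares,minimize
P=np.vstack([cloud(np.load(f'pics/{n}0.npy'),cams.camera_params(n)).reshape(-1,3) for n in("top",)])
P=P[(P[:,2]>0.02)&(P[:,2]<0.3)]
c=ray_z((303,240),.15,cams.camera_params('top'))[:2]
P=P[np.linalg.norm(P[:,:2]-c,axis=1)<.3]
def loc(p,P): 
    co,s=np.cos(p[2]),np.sin(p[2]); d=P[:,:2]-p[:2]
    return np.c_[d[:,0]*co+d[:,1]*s,-d[:,0]*s+d[:,1]*co,P[:,2]]
bed=P[(P[:,2]>.021)&(P[:,2]<.034)]
r=cv2.minAreaRect((bed[:,:2]*1000).astype(np.float32));print('bed rect',r)
# headstock tops and chucks: cylinder about the axis
p=np.array([c[0],c[1],0.]); 
a=r[2]; L=r[1]
p[2]=np.deg2rad(a if L[1]>L[0] else a-90); p[:2]=np.array(r[0])/1000
for _ in range(3):
    q=loc(p,P); m=(np.abs(q[:,1])>.19)&(np.abs(q[:,1])<.232)&(np.abs(q[:,0])<.03)&(q[:,2]>.155)
    H=P[m]
    # symmetric ridge: fit x0,yaw,R
    f=lambda z: np.hypot(loc([p[0]+z[0]*np.cos(z[1]),p[1]+z[0]*np.sin(z[1]),z[1]],H)[:,0],H[:,2]-.150+z[3])-z[2]
    s=least_squares(f,[0,p[2],.026,0],loss='soft_l1',f_scale=.002)
    z=s.x; p=np.array([p[0]+z[0]*np.cos(z[1]),p[1]+z[0]*np.sin(z[1]),z[1]])
    print(m.sum(),z,p,np.std(s.fun))
q=loc(p,P)
b=q[(q[:,2]>.021)&(q[:,2]<.034)]; print('bed x',np.percentile(b[:,0],[1,99]),'y',np.percentile(b[:,1],[.5,99.5]))
h=q[(q[:,2]>.155)&(abs(q[:,0])<.03)]; print('hs y',h[h[:,1]<0,1].min(),np.percentile(h[:,1],[.3]))
d=q[(q[:,2]>.228)&(q[:,2]<.245)&(abs(q[:,1])<.06)]; print('dial',np.median(d,0),d.min(0),d.max(0))
k=q[(q[:,2]>.245)];print('col',k.mean(0) if len(k) else 0)
k=q[(abs(q[:,1]+.1)<.02)&(np.hypot(q[:,0],q[:,2]-.15)>.03)&(q[:,2]>.06)]
th=np.degrees(np.arctan2(k[:,0],k[:,2]-.15)); print('ears',np.histogram(th,np.arange(-180,181,10)),'y',np.percentile(k[:,1],[5,50,95]))
e=k[abs(th+95)<25]; print(np.c_[e[:,0],e[:,1],e[:,2]-.15].round(3)[::6])
np.save('bench.npy',p)
E
python3 fit.py
```

```text
bed rect ((493.0279541015625, 14.24365234375), (296.56439208984375, 494.81976318359375), 0.5559139251708984)
590 [ 0.02347576 -0.11297739  0.02534106 -0.00024921] [ 0.51635405  0.01159706 -0.11297739] 0.0016310160702346058
1083 [ 0.00619161 -0.14187842  0.02502321 -0.00064064] [ 0.52248344  0.01072155 -0.14187842] 0.005776193882617397
1152 [-5.43931167e-05 -1.41549443e-01  2.49282955e-02 -7.31263203e-04] [ 0.52242959  0.01072922 -0.14154944] 0.0056352735613786065
bed x [-0.18340576  0.03649028] y [-0.20690051  0.18364599]
hs y -0.2331586183692836 [-0.23159379]
dial [0.00546935 0.03071508 0.23737505] [-0.03721506 -0.00539236  0.22800233] [0.09710384 0.05997991 0.24494229]
col [0.08183901 0.03094189 0.28343323]
ears (array([ 0,  0,  0,  0,  0,  0,  5, 16, 44, 95, 31,  8,  1,  0,  0,  0,  0,
       13, 47, 69, 49,  7,  1,  0,  0,  0,  0,  0,  0,  5, 43, 28, 10,  0,
        0,  0]), array([-180, -170, -160, -150, -140, -130, -120, -110, -100,  -90,  -80,
        -70,  -60,  -50,  -40,  -30,  -20,  -10,    0,   10,   20,   30,
         40,   50,   60,   70,   80,   90,  100,  110,  120,  
[... 152 characters left out ...]
04]
 [-0.032 -0.105  0.011]
 [-0.035 -0.098  0.008]
 [-0.037 -0.099  0.006]
 [-0.039 -0.099  0.008]
 [-0.041 -0.099  0.006]
 [-0.043 -0.1    0.005]
 [-0.044 -0.1    0.006]
 [-0.046 -0.1    0.004]
 [-0.048 -0.102  0.006]
 [-0.05  -0.103  0.003]
 [-0.052 -0.103  0.005]
 [-0.054 -0.103  0.007]
 [-0.055 -0.104  0.002]
 [-0.061 -0.096 -0.004]
 [-0.063 -0.095 -0.   ]
 [-0.064 -0.096  0.002]
 [-0.066 -0.096  0.002]
 [-0.068 -0.096  0.001]
 [-0.07  -0.096  0.002]
 [-0.071 -0.1    0.002]
 [-0.073 -0.101  0.002]
 [-0.075 -0.101 -0.   ]
 [-0.077 -0.101  0.001]
 [-0.079 -0.102  0.001]
 [-0.084 -0.096 -0.011]
 [-0.086 -0.096 -0.006]
 [-0.088 -0.096 -0.003]
 [-0.089 -0.098 -0.002]
 [-0.091 -0.1   -0.003]]
```

```bash
cat >> h.py <<'E'
B=np.load('bench.npy'); YAW=B[2]; RB=R.from_euler('z',YAW).as_matrix()
def bw(q): return RB@np.array(q,float)+[B[0],B[1],0]
TC=cams.camera_params('top')
def dial(n=None,img=None):
    "reading in mm (mod 25) from the top camera; centre refined on the white disc"
    if img is None: img,_=cams.snapshot('top')
    if n: cv2.imwrite(f'pics/{n}.png',img)
    g=cv2.cvtColor(img,cv2.COLOR_BGR2GRAY).astype(np.float32); zd=.2375
    a=np.radians(np.arange(0,360,.5)); best=None
    c0=ray_z((282.5,226.5),zd,TC)
    rr=np.arange(.007,.024,.001)
    def prof(c):
        w=np.stack([c[0]+np.outer(rr,np.cos(YAW-a)),c[1]+np.outer(rr,np.sin(YAW-a)),np.full((len(rr),len(a)),zd)],-1)
        p=proj(w.reshape(-1,3),TC).astype(np.float32).reshape(len(rr),len(a),2)
        return cv2.remap(g,p[...,0],p[...,1],cv2.INTER_CUBIC).mean(0)
    v=prof(c0); v=np.convolve(np.r_[v[-12:],v,v[:12]],np.ones(9)/9,'same')[12:-12]
    i=v.argmin(); k=np.arange(-24,25); w=np.clip(np.median(v)-v[(i+k)%720],0,None); w*=w>w.max()*.3
    return ((a[i]*180/np.pi+.5*(w*k).sum()/w.sum())/360*25)%25, np.median(v)-v[i]
def pose(th,phi,r=.060,y=-.1,up=0):
    "TCP pose: ear at th deg, tool leaning phi deg (both +z towards +x), lifted back by up"
    t,f=np.radians([th,phi]); rad=np.array([np.sin(f),0,np.cos(f)])
    p=np.array([r*np.sin(t),y,.15+r*np.cos(t)])+rad*(.163+up)
    M=RB@np.c_[[np.cos(f),0,-np.sin(f)],[0,-1,0],-rad]
    q=R.from_matrix(M).as_quat()
    return bw(p),np.array([q[3],q[0],q[1],q[2]])
E
python3 - <<'E'
from h import *
print(dial(img=cv2.imread('pics/top0.png')))
for th,phi in[(45,0),(45,15),(19,0),(0,0),(-30,0),(-30,-15),(-60,-30),(-80,-30),(-80,-45)]:
  for up in(0,.06):
    q=arm.solve_ik(*pose(th,phi,up=up)); print(th,phi,up,None if q is None else np.round(q,2))
E
```

```text
(np.float64(6.989064543514684), np.float64(57.345246209038606))
45 0 0 [ 0.34  0.37 -0.32  1.8   0.14  0.99 -1.75]
45 0 0.06 [ 0.36  0.31 -0.35  1.73  0.12  1.12 -1.74]
45 15 0 [ 0.27  0.52 -0.25  1.59  0.1   1.31 -1.72]
45 15 0.06 [ 0.27  0.49 -0.26  1.49  0.09  1.44 -1.72]
19 0 0 [ 0.37  0.32 -0.35  1.84  0.13  1.01 -1.75]
19 0 0.06 [ 0.39  0.26 -0.38  1.76  0.11  1.14 -1.73]
0 0 0 [ 0.39  0.29 -0.37  1.88  0.12  1.   -1.75]
0 0 0.06 [ 0.42  0.23 -0.4   1.8   0.1   1.13 -1.73]
-30 0 0 [ 0.42  0.25 -0.4   1.95  0.12  0.97 -1.75]
-30 0 0.06 [ 0.45  0.18 -0.43  1.87  0.09  1.1  -1.72]
-30 -15 0 [ 0.59  0.12 -0.56  2.14  0.15  0.64 -1.79]
-30 -15 0.06 [ 0.67  0.01 -0.61  2.09  0.04  0.78 -1.67]
-60 -30 0 [ 0.46  0.01 -0.42  2.42  0.3   0.2  -1.96]
-60 -30 0.06 [ 0.99 -0.18 -0.82  2.38 -0.35  0.38 -1.28]
-80 -30 0 [ 0.28  0.04 -0.26  2.46  0.5   0.14 -2.16]
-80 -30 0.06 [ 1.01 -0.15 -0.86  2.42 -0.35  0.31 -1.29]
-80 -45 0 None
-80 -45 0.06 None
```

```bash
cat >> h.py <<'E'
def lean(th): return float(np.interp(th,[-55,0,70],[-15,0,30]))
LOG='log.csv'
def note(turn):
    d,w=dial(); s=arm.read_state(); print('turn %.1f dial %.2f (%.0f) t=%.1f F=%.0f w=%.2f'%(turn,d,w,s['time'],np.linalg.norm(s['ft_force']),s['grip_width']),flush=True)
    open(LOG,'a').write(f'{turn},{d},{w}\n'); return d
def take(th):
    ph=lean(th); p,q=pose(th,ph,up=.10); arm.move_pose(p,q)
    hit=arm.servo_line(pose(th,ph)[0],velocity=.1,force_limit=15)
    if hit: print('HIT',arm.read_state()['tool_pos'],pose(th,ph)[0]); return False
    arm.move_gripper(0.0); s=arm.read_state(); print('grip',s['grip_width'],s['gripper_force'],s['time']); return True
def lead(a,b,off,step=12):
    "lead the ear from a to b deg; plate turn = ear angle - off"
    for th in np.linspace(a,b,int(np.ceil(abs(b-a)/step))+1)[1:]:
        p,q=pose(th,lean(th)); arm.servo_line(p,velocity=.06,frame=q); note(th-off)
def drop(th):
    arm.move_gripper(.45); ph=lean(th); arm.servo_line(pose(th,ph,up=.10)[0],velocity=.15)
E
python3 - <<'E'
from h import *
arm.move_gripper(.45)
p,q=pose(19,lean(19),up=.10)
note(0)
if take(19):
    lead(19,-5,19)
p,_=cams.snapshot('top');cv2.imwrite('pics/t1.png',p[100:360,150:450])
E
```

```text
turn 0.0 dial 7.00 (57) t=1.0 F=1 w=0.45
grip 0.09140187182191055 29.999589048466078 4.9917
turn -12.0 dial 6.40 (66) t=5.6 F=9 w=0.09
turn -24.0 dial 5.92 (63) t=6.3 F=8 w=0.09
```

View pics/t1.png

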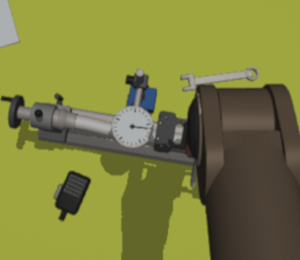

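The arm holds the ear and the dial is still visible at (132,127), its needle pointing right; the reading is falling. I'll keep going the same way.

```bash
cat >> h.py <<'E'
def fit():
    D=np.loadtxt(LOG,delimiter=','); t=np.radians(D[:,0])
    f=lambda x:x[0]+6*np.cos(t-x[1])-D[:,1]
    s=min((least_squares(f,[D[:,1].mean(),a]) for a in(0,1.6,3.1,4.7)),key=lambda s:s.cost)
    pk=np.degrees(s.x[1])%360; print('mean %.2f peak turn %.1f low %.1f rms %.3f'%(s.x[0],pk,(pk+180)%360,np.std(s.fun))); return s.x[0],pk
from scipy.optimize import least_squares
E
python3 - <<'E'
from h import *
lead(-5,-55,19); fit()
E
```

```text
turn -34.0 dial 5.63 (57) t=6.8 F=7 w=0.09
turn -44.0 dial 5.38 (65) t=7.3 F=9 w=0.09
turn -54.0 dial 5.29 (66) t=7.8 F=15 w=0.09
turn -64.0 dial 5.06 (56) t=8.3 F=20 w=0.09
turn -74.0 dial 5.01 (55) t=8.8 F=19 w=0.09
mean 11.02 peak turn 127.2 low 307.2 rms 0.275
```

```bash
sed -i 's/\[-55,0,70\],\[-15,0,30\]/[-80,-55,0,70],[-17,-15,0,30]/' h.py; python3 - <<'E'
from h import *
lead(-55,-79,19,step=8); fit()
p,q=pose(-79,lean(-79)); s=arm.read_state(); print(s['tool_pos']-p)
p,_=cams.snapshot('scene');cv2.imwrite('pics/s1.png',cv2.resize(p[100:350,130:380],None,fx=2.3,fy=2.3))
E
```

```text
turn -82.0 dial 5.05 (56) t=9.2 F=15 w=0.09
turn -90.0 dial 5.21 (60) t=9.5 F=13 w=0.09
turn -98.0 dial 5.35 (63) t=9.9 F=13 w=0.09
mean 10.69 peak turn 119.8 low 299.8 rms 0.405
[-0.00092584  0.0013623  -0.0001982 ]
```

View pics/s1.png

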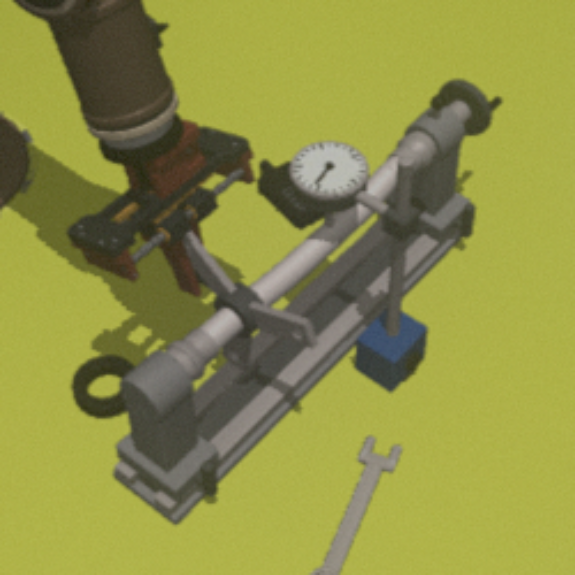

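```bash
cat >> h.py <<'E'
def ears(name='scene'):
    "histogram estimate of ear angles from a depth picture: centroid direction of points 35..92 mm out in the ear plane"
    c=cams.camera_params(name); _,d=cams.snapshot(name); Q=(cloud(d,c).reshape(-1,3)-[B[0],B[1],0])@RB
    rho=np.hypot(Q[:,0],Q[:,2]-.15); k=Q[(abs(Q[:,1]+.1)<.012)&(rho>.035)&(rho<.09)]
    return k
E
python3 - <<'E'
from h import *
for n in('scene',):
    k=ears(n); th=np.degrees(np.arctan2(k[:,0],k[:,2]-.15)); h=np.histogram(th,np.arange(-180,181,10)); print([(int(b),int(a)) for a,b in zip(*h) if a])
    # score model of three 28 mm wide ears over offset
    def sc(o):
        r=np.hypot(k[:,0],k[:,2]-.15); e=(th-o+60)%120-60
        return (abs(r*np.sin(np.radians(e)))<.0145).sum()
    S=[sc(o) for o in range(0,120)]; i=np.argsort(S)[-12:]; print(len(k),sorted(i),max(S))
E
```

```text
[(-180, 48), (-170, 25), (-100, 18), (-90, 38), (-80, 33), (-70, 41), (-60, 68), (-50, 82), (-40, 74), (-30, 14), (40, 12), (50, 79), (60, 56), (70, 73), (80, 11), (90, 1), (160, 9), (170, 45)]
727 [np.int64(62), np.int64(63), np.int64(64), np.int64(65), np.int64(66), np.int64(67), np.int64(68), np.int64(69), np.int64(70), np.int64(71), np.int64(72), np.int64(73)] 520
```

```bash
cat >> h.py <<'E'
def recentre(th):
    arm.move_gripper(.45); p,q=pose(th,lean(th)); arm.servo_line(p,velocity=.1,frame=q); arm.move_gripper(0.); s=arm.read_state(); print('regrip',s['grip_width'],s['time'])
def ear_angle(o0,n=1):
    k=ears(); th=np.degrees(np.arctan2(k[:,0],k[:,2]-.15)); r=np.hypot(k[:,0],k[:,2]-.15)
    S=np.array([(abs(r*np.sin(np.radians((th-o+60)%120-60)))<.0145).sum() for o in np.arange(120)])
    i=np.where(S>S.max()*.985)[0]; m=(np.degrees(np.angle(np.exp(1j*np.radians(i*3)).mean()))/3)
    return (m-o0+60)%120-60+o0
E
python3 - <<'E'
from h import *
print(ear_angle(-54)); recentre(-54); print(ear_angle(-54)); note(0)
lead(-54,-22,0,step=8); print(ear_angle(-25))
E
```

```text
-53.5
regrip 0.08785263055654668 11.7417
-53.5
turn 0.0 dial 5.36 (60) t=11.8 F=7 w=0.09
turn -46.0 dial 5.32 (66) t=12.3 F=9 w=0.09
turn -38.0 dial 5.18 (58) t=12.7 F=11 w=0.09
turn -30.0 dial 5.10 (59) t=13.1 F=10 w=0.09
turn -22.0 dial 5.11 (60) t=13.6 F=9 w=0.09
-19.5
```

```bash
python3 - <<'E'
from h import *
for th in(-28,-33,-38): lead(th+5,th,0,step=9); arm.hold(.3); note(th)
a=ear_angle(-36);print(a)
lead(-38,0,0,step=10); a=ear_angle(0); print(a); recentre(a); lead(a,a+40,0,step=10); a=ear_angle(a+40);print(a); note(a)
E
```

```text
turn -28.0 dial 5.12 (59) t=14.0 F=12 w=0.09
turn -28.0 dial 5.10 (60) t=14.4 F=12 w=0.09
turn -33.0 dial 5.11 (59) t=14.7 F=13 w=0.09
turn -33.0 dial 5.08 (57) t=15.1 F=13 w=0.09
turn -38.0 dial 5.08 (56) t=15.4 F=9 w=0.09
turn -38.0 dial 5.08 (57) t=15.8 F=8 w=0.09
-28.0
turn -28.5 dial 5.07 (57) t=16.3 F=8 w=0.09
turn -19.0 dial 5.12 (60) t=16.8 F=10 w=0.09
turn -9.5 dial 5.26 (66) t=17.3 F=9 w=0.09
turn 0.0 dial 5.35 (69) t=17.8 F=8 w=0.09
-2.5
regrip 0.09146764294080875 19.325
turn 7.5 dial 5.40 (64) t=19.9 F=10 w=0.09
turn 17.5 dial 5.79 (68) t=20.5 F=10 w=0.09
turn 27.5 dial 6.15 (68) t=21.0 F=10 w=0.09
turn 37.5 dial 6.65 (74) t=21.6 F=11 w=0.09
13.0
turn 13.0 dial 6.65 (74) t=21.7 F=11 w=0.09
```

```bash
cat >> h.py <<'E'
def ppose(th,lat=-.024,r=.062,up=0):
    t=np.radians(th); x=r*np.sin(t)+lat*np.cos(t); z=r*np.cos(t)-lat*np.sin(t)
    return pose(np.degrees(np.arctan2(x,z)),float(np.interp(th,[-50,0,75],[-17,0,32])),r=np.hypot(x,z),up=up)
def insert(th):
    p,q=ppose(th,-.034,up=.10); arm.move_pose(p,q); arm.move_gripper(0.)
    print('hit' ,arm.servo_line(ppose(th,-.034)[0],velocity=.1,force_limit=12),arm.read_state()['time'])
def push(a,b,step=8):
    for th in np.linspace(a,b,int(np.ceil(abs(b-a)/step))+1)[1:]:
        p,q=ppose(th); arm.servo_line(p,velocity=.06,frame=q); note(th)
E
python3 - <<'E'
from h import *
for t in(-50,-20,13,45,75):
    for u in(0,.1): print(t,arm.solve_ik(*ppose(t,-.034,up=u)) is not None,end=' ')
arm.move_gripper(.5); s=arm.read_state(); 
th=37.5; arm.servo_line(pose(th,lean(th),up=.1)[0],velocity=.15)
insert(13); push(5,37); print(ear_angle(37))
p,_=cams.snapshot('scene');cv2.imwrite('pics/s2.png',cv2.resize(p[100:350,130:380],None,fx=2.3,fy=2.3))
E
```

```text
-50 True -50 True -20 True -20 True 13 True 13 True 45 True 45 True 75 True 75 False hit False 25.625
turn 13.0 dial 6.84 (71) t=26.0 F=1 w=0.01
turn 21.0 dial 7.40 (73) t=26.5 F=2 w=0.01
turn 29.0 dial 8.27 (79) t=27.0 F=1 w=0.00
turn 37.0 dial 9.14 (80) t=27.5 F=1 w=0.00
42.0
```

View pics/s2.png

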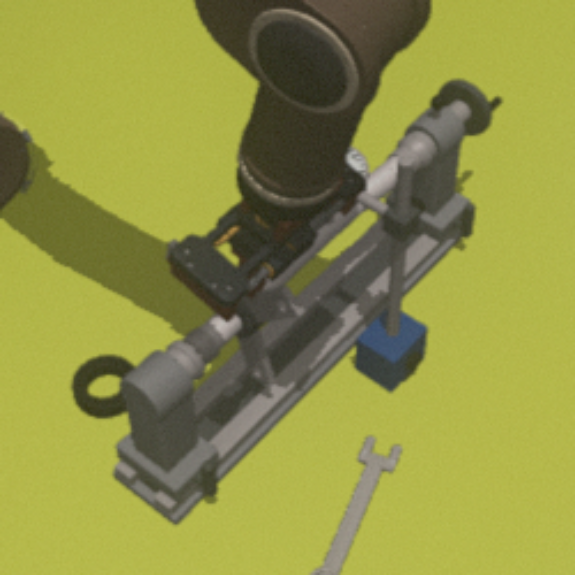

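Pushing works: F is 1–2 N, and the closed fingers sit behind the ear at about (255,300), clear of the gauge. Continuing.

```bash
python3 - <<'E'
from h import *
push(37,75,step=10)
s=arm.read_state(); p,q=ppose(75,-.034,up=.0); arm.servo_line(p,velocity=.1)
p=p+np.array([-.05,0,.09]); arm.servo_line(p,velocity=.15)
a=ear_angle(-42); print(a,arm.read_state()['time'])
p,_=cams.snapshot('scene');cv2.imwrite('pics/s3.png',cv2.resize(p[100:350,130:380],None,fx=2.3,fy=2.3))
E
```

```text
turn 46.5 dial 10.30 (72) t=28.2 F=1 w=0.01
turn 56.0 dial 11.47 (75) t=28.8 F=1 w=0.00
turn 65.5 dial 12.72 (79) t=29.4 F=1 w=0.00
turn 75.0 dial 13.81 (75) t=29.9 F=1 w=0.00
-36.0 31.0667
```

View pics/s3.png

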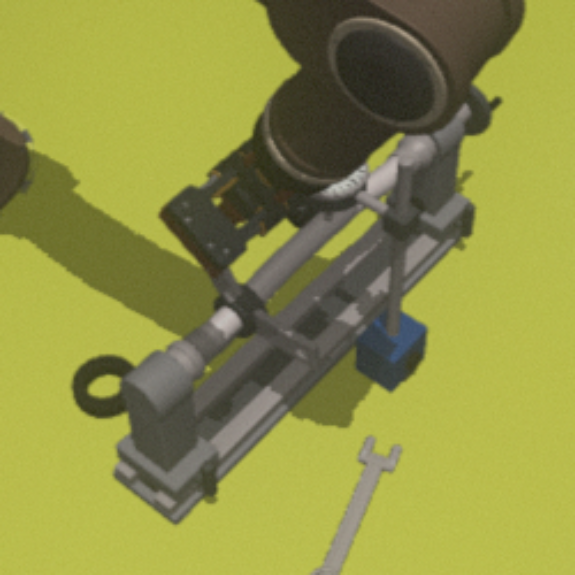

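```bash
python3 - <<'E'
from h import *
s=arm.read_state(); arm.servo_line(s['tool_pos']+[0,0,.05],velocity=.2)
insert(-34); push(-42,10,step=9); print(ear_angle(10))
E
```

```text
Traceback (most recent call last):
workcell.IKError: the arm cannot follow that straight line within its joint ranges
```

```bash
python3 - <<'E'
from h import *
s=arm.read_state(); arm.servo_line(s['tool_pos']+[-.07,0,.03],velocity=.2,frame=pose(0,10)[1])
insert(-34); push(-42,10,step=9); print(ear_angle(10))
E
```

```text
hit True 32.975
turn -33.3 dial 14.66 (61) t=34.0 F=2 w=0.00
turn -24.7 dial 15.41 (63) t=34.5 F=1 w=0.01
turn -16.0 dial 15.89 (60) t=35.0 F=1 w=0.01
turn -7.3 dial 16.37 (65) t=35.5 F=1 w=0.01
turn 1.3 dial 16.85 (68) t=36.0 F=1 w=0.00
turn 10.0 dial 17.29 (71) t=36.5 F=2 w=0.00
8.5
```

```bash
python3 - <<'E'
from h import *
push(10,28,step=4.5)
for _ in range(2): note(28)
print(ear_angle(28))
E
```

```text
turn 14.5 dial 17.40 (76) t=37.0 F=1 w=0.00
turn 19.0 dial 17.48 (80) t=37.3 F=1 w=0.01
turn 23.5 dial 17.50 (80) t=37.7 F=1 w=0.00
turn 28.0 dial 17.43 (79) t=38.1 F=1 w=0.00
turn 28.0 dial 17.43 (79) t=38.1 F=1 w=0.01
turn 28.0 dial 17.43 (79) t=38.2 F=1 w=0.00
31.0
```

```bash
python3 - <<'E'
from h import *
p,q=ppose(28,-.036); arm.servo_line(p,velocity=.08); arm.servo_line(p+[-.03,0,.13],velocity=.15)
note(28); arm.hold(.5); note(28); print(ear_angle(30))
p,_=cams.snapshot('scene');cv2.imwrite('pics/s4.png',cv2.resize(p[100:350,130:380],None,fx=2.3,fy=2.3))
E
```

```text
turn 28.0 dial 17.43 (79) t=39.6 F=1 w=-0.00
turn 28.0 dial 17.43 (79) t=40.2 F=1 w=0.01
35.5
```

View pics/s4.png

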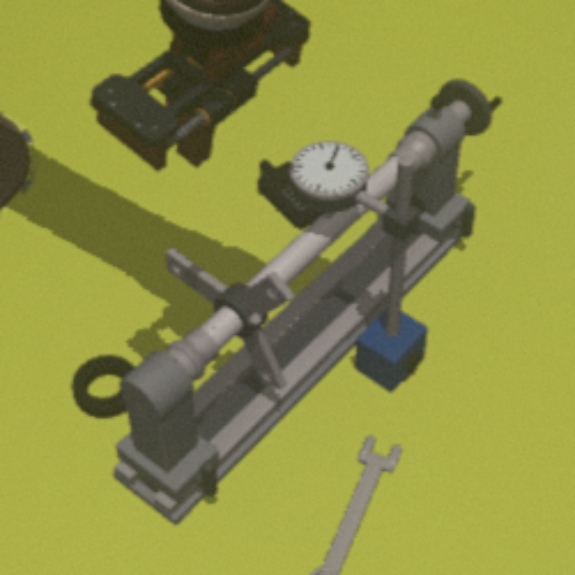

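```bash
python3 -c "
from workcell import arm
print(arm.finish_job())"
```

```text
the job is handed in; nothing more can be done
None
```

I handed the job in at about 40 s: the dial stood at its lowest (about 5.1 mm by camera) and then its highest (about 17.5 mm). The tube now rests released at 17.43 mm, which I estimate is 2–7° past the exact peak. One short contact stopped the fingers on their last way down, probably on an ear, and the later pictures show the gauge and stand undisturbed.

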